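# Push the jammed plug out of the tube

### The job

An orange plug has jammed inside the milky clear tube on its stand. Set the white bowl on the desk under the open (far) end of the tube, then push the plug through with the wooden dowel, going in at the red collar, so that it drops straight into the bowl; finally draw the dowel out and lay it back in the two notches of its rest. Leave the clamp, the carton and the small round tin where they are.

Things in the scene. Friction and masses are not known exactly. Their poses are not given: they have to be found in the camera images.
- tube_stand: Fixed stand holding a level milky clear tube, outside diameter 38, bore 30, strapped at the middle. Origin: underside centre of its grey base plate (70 x 48 x 12 mm), z up. The tube runs along y, 100 mm above the desk, from y = -30 mm (red entry collar, 13 long, diameter 50, bore 26: the plug cannot pass it) to y = +50 (open far end, overhanging the base by 26; 81 mm free beneath).
- tube_entry (a point): centre of the mouth in the red collar, on the tube's axis, 100 mm above the desk; same axes as the stand (y points into the tube, toward the far end)
- tube_exit (a point): centre of the open far end of the tube, on the tube's axis, 100 mm above the desk; same axes as the stand (y points out of the tube)
- plug: Orange plug, a cylinder of diameter 28 mm, 36 mm long, 30 g, near the middle of the tube. Origin at its centre, y along its axis and the tube's. A sprung pad in the bore's roof jams it: it takes a steady 8 to 17 N, slides freely after some 20 to 30 mm, and drops from the far end once over the edge, at the latest when the dowel's tip comes 4 mm out of the far end.
- dowel: Loose round rod of light wood, diameter 16 mm, length 200 mm, 60 g, both ends alike. Origin at its centre, y along the rod. It passes through collar and tube with 5 mm to spare all round, under the pad.
- dowel_rest: Fixed wooden rest base 56 x 116 x 10 mm; two uprights 12 mm thick at y = -45 and +45 mm, each with an upward V notch 45 mm wide at its top (86 mm above the desk). Origin: underside centre of the base, z up. The dowel lies in both notches along y, its axis 75 mm above the desk; 78 mm of it are free to grip between the uprights.
- bowl: Loose round white bowl, rim diameter 123 mm, height 43 mm, 70 g, open and hollow, with a thin wall flaring from radius 36 mm at the foot to 61 at the rim: pinch the wall at the rim from above. Origin: centre of its underside, z up.
- red_clamp: bystander: red C-clamp lying flat, 88 x 147 x 21 mm, origin at the centre of its underside
- carton: bystander: small closed brown carton, 66 x 105 x 35 mm, origin at the centre of its underside
- round_tin: bystander: small flat round tin, green above and red below, diameter 67 mm, height 24 mm, origin at the centre of its underside

How it is judged:
By the outcome, as a careful person would: the job done as asked, in the order asked, and still so for the second after the job is handed in, with the robot touching nothing.
It also fails if it takes over 67 s, if anything falls off the work surface, if the arm or the gripper's body presses on something with over 40 N, if the wrist force passes 120 N, or if a joint passes its speed limit or range.

### The arm

A 6-joint arm with a two-finger parallel gripper is mounted at the origin on a cart in front of the work surface, level with it; the furniture and walls round the work are solid. World frame = base frame: x ahead of the robot, y to its left, z up, the work surface at z = 0. Lengths are in m, angles in rad, forces in N, time in s.
With the tool pointing down it reaches from about 0.275 to 0.975 m from the base axis. Payload 8.4 kg.
Tool frame: the origin (TCP) lies midway between the tips of the shut fingers; the grasp point (between the pads) lies 19 mm behind it (r.hold_point_z is the z of the grasp point in the tool frame, in m); z points along the fingers, y is the line along which they close (so a half turn about z gives the same grasp; the last joint's range is limited). The gripper opens to 92 mm and grips with 3 to 60 N. Pads are 20 mm wide; open, the fingers measure 128 mm over their backs; the gripper's body (75 mm by 189 mm) begins 69 mm behind the grasp point.
Start: joints at [1.229, 0.353, 1.633, -0, 1.155, -0.002], TCP at [0.208, 0.589, 0.215] pointing down, gripper open.
Joint ranges: [-2.63, 2.63], [-0.92, 2.1], [0.06, 2.66], [-1.3, 4.44], [0, 2.69], [-3.02, 3.02]. Speed limits (rad/s): [2.22, 2.22, 2.79, 3.14, 3.14, 3.14].

### API

Orientations are given as a rotation vector (axis times angle).
In Python, from bench import r, eyes, workorder gives the robot as it stands (r), with the cameras (eyes) and the job (workorder).
- The arm moves only by the tool drive_effector, called after ">>>" by a JSON object that holds its "fn" and its "kwargs", one argument or row to a line. Schema: {"type":"object","properties":{"steps":{"type":"array","items":{"type":"array","items":{"type":"number"},"minItems":5,"maxItems":5},"minItems":1,"maxItems":12},"only":{"type":"string"},"quiet":{"type":"boolean"},"lines":{"type":"string"}},"required":["steps"],"additionalProperties":false}. steps is a list of rows, 1 to 12 of them, each of 5 numbers: the opening from 0.0 (shut) to 1.0 (fully open), then dx, dy, dz in fractions of the full range, 1 being 0.75 m, then a turn about the tool's z in parts of the range, where 1.0 means 2 pi rad; each row is the pose to reach, as a shift and turn from the pose commanded when the call began, along the tool's axes at that moment; what a row does not reach only later rows make up. A row lasts 1/8 s, in which the tool goes at most 0.0625 m and 0.188 rad, less where a joint would pass 70% of its speed; a pose out of reach is approached as far as the arm can. The fingers move at their own pace and stop on an object; the grip force is fixed at half the most. Time passes only in rows, so rows that do not move let the fingers close. The tool returns the time, the measured TCP pose, the force, the opening and the grip force at its end. only (a regular expression) keeps the lines of the reply that match it, lines (a string "A,B") keeps lines A to B, and quiet returns only ok. Shift and turn numbers lie between -1 and 1, and a call with a number outside is refused. Input that does not fit is refused with a message, and nothing moves.
- r.get_obs(): the state, without advancing time (a new reading comes with each control period).
- eyes.read_camera(name): name is "side" or "top"; returns the picture (384x512x3 uint8, blue, green, red); there is no depth.
- eyes.calibration(name): a dict with "vfov" (degrees; the focal length in pixels is half the picture's height over the tangent of half this angle, whatever the lens; pixels are square), "cx", "cy" (the principal point, pixels), "T" (4x4, takes a point from camera to world coordinates). Camera axes: x right, y up, looking along -z (the intrinsics and any distortion apply to the point x, -y, -z); pixel columns grow to the right and rows downward; lengths in m; the calibration is good to about 2 mm. A picture is of the moment at which its call begins. calibration takes no time and is no camera call.
- workorder.sign_off(): hands the job in; it is judged then, once.
The state is a dict: "time": time; "q": joint angles; "dq": joint speeds; "joint_torque": joint torques, N m; "position": TCP position; "tool_rot": TCP orientation; "force": force on the tool from outside, world axes, zero at the start; "ft_torque": the same for the moment, N m; "gripper_width": opening from 0.0 (shut) to 1.0 (fully open); "grasp_force": force on a finger pad.
Only numpy, scipy, OpenCV 4.12 (cv2) and the standard library are available. Lean on these libraries where they do the work, as an engineer would, in place of code of your own. Each camera call takes 0.05 s, during which the arm holds its last target. There are 200 camera calls.

## Working session

There is one attempt and no reset: what is moved stays moved. The work goes in short steps, Python scripts to look and compute and a tool call to move; the robot and the scene stay as the last step left them, time stands still between calls to the robot, and variables do not carry over. Pictures are saved under pics/ and viewed, at most 10 in all, crops included, and the job is handed in when it is done.

```bash
ls; mkdir -p pics
```

Run:
```python
from bench import r, eyes, workorder
import cv2,numpy as np
np.set_printoptions(precision=4,suppress=True)
for n in("side","top"):
    cv2.imwrite(f"pics/{n}0.png",eyes.read_camera(n)); c=eyes.calibration(n); print(n,c)
o=r.get_obs();print(o["time"],o["position"],o["tool_rot"],o["gripper_width"],r.hold_point_z)
```

```text
bench.py
pics
side {'vfov': 54.25215364437055, 'cx': 257.8699462181397, 'cy': 192.82102596949733, 'T': array([[ 0.8202,  0.2346, -0.5218, -0.033 ],
       [-0.5721,  0.3386, -0.747 , -0.8727],
       [ 0.0015,  0.9112,  0.4119,  0.5231],
       [ 0.    ,  0.    ,  0.    ,  1.    ]])}
top {'vfov': 53.82065700806385, 'cx': 253.57690945419282, 'cy': 191.23789503828596, 'T': array([[-0.0294,  0.9978, -0.0598,  0.4763],
       [-0.9995, -0.0297, -0.0044, -0.0696],
       [-0.0062,  0.0597,  0.9982,  1.1069],
       [ 0.    ,  0.    ,  0.    ,  1.    ]])}
0.1 [0.2082 0.5888 0.2139] [-0.5312 -3.0961  0.002 ] 1.001459201938162 -0.0187
```

View pics/side0.png

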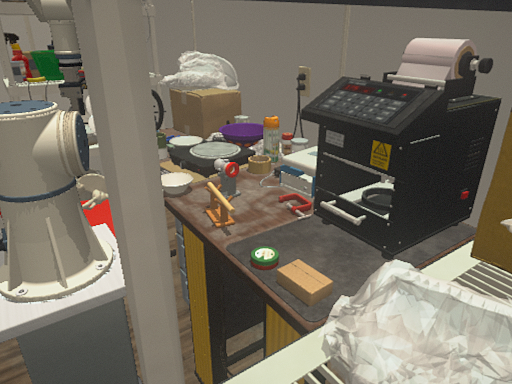

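View pics/top0.png

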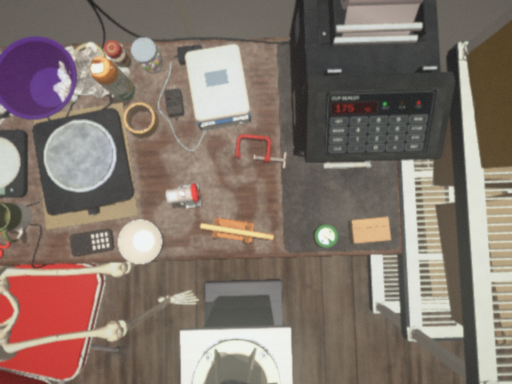

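Side: tube collar at about (232,169), dowel (219,200), bowl (177,183). Top: stand (183,195), dowel (236,231), bowl (140,241). I'll enlarge both around the work.

Run:
```python
import cv2
t=cv2.imread("pics/top0.png")[165:275,110:290]; s=cv2.imread("pics/side0.png")[145:235,150:330]
cv2.imwrite("pics/c_top.png",cv2.resize(t,None,fx=4.4,fy=4.4,interpolation=cv2.INTER_CUBIC))
cv2.imwrite("pics/c_side.png",cv2.resize(s,None,fx=4.4,fy=4.4,interpolation=cv2.INTER_CUBIC))
```

```text
(no output)
```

View pics/c_top.png

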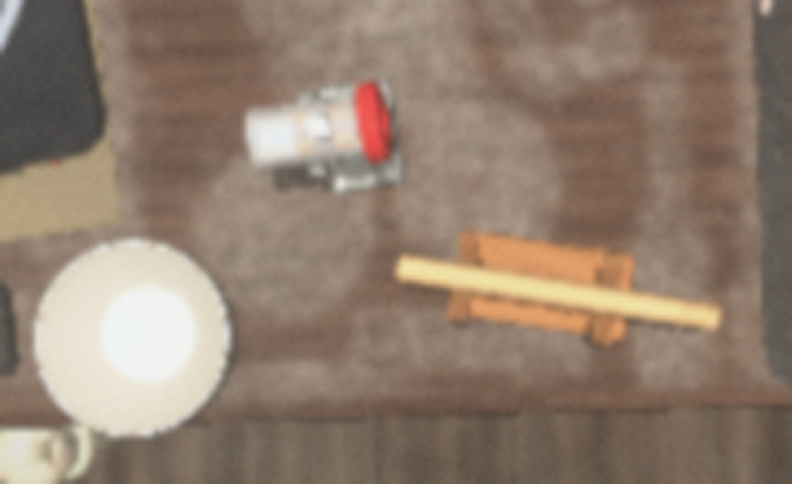

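View pics/c_side.png

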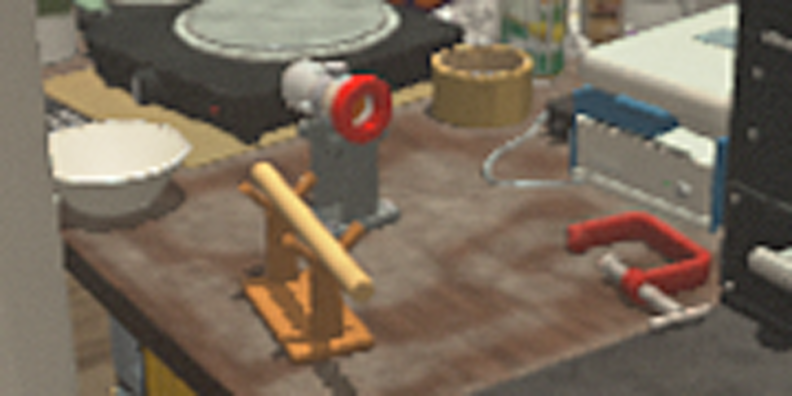

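The zoomed crops show these positions (in crop pixels):
- **Top view:** the collar is at (374,122), the tube's far end at (250,137), the dowel runs from (400,268) to (720,318), and the bowl is at (133,338).
- **Side view:** the collar ring is at (362,108), the dowel runs from (262,172) to (360,287), and the bowl rim spans (50..190,150).

The hotplate board is close to where the bowl has to go. Next I'll measure with masks and rays.

Create h.py:
```python
import cv2,numpy as np
from bench import r, eyes, workorder
np.set_printoptions(precision=4,suppress=True)
C={n:eyes.calibration(n) for n in("side","top")}
def ray(n,p):
    c=C[n];f=192/np.tan(np.radians(c["vfov"]/2));T=c["T"]
    d=T[:3,:3]@np.array([(p[0]-c["cx"])/f,-(p[1]-c["cy"])/f,-1]);return T[:3,3],d/np.linalg.norm(d)
def plane(n,p,z):
    o,d=ray(n,p);return o+d*(z-o[2])/d[2]
def tri(ps,pt):
    o1,d1=ray("side",ps);o2,d2=ray("top",pt)
    s=np.linalg.lstsq(np.c_[d1,-d2],o2-o1,rcond=None)[0]
    a,b=o1+s[0]*d1,o2+s[1]*d2;return (a+b)/2,np.linalg.norm(a-b)
def proj(n,P):
    c=C[n];f=192/np.tan(np.radians(c["vfov"]/2));q=np.linalg.inv(c["T"])@np.r_[P,1]
    return np.array([c["cx"]+f*q[0]/-q[2],c["cy"]-f*q[1]/-q[2]])
def blob(img,lo,hi,box):
    """largest blob in an HSV range inside box x0,y0,x1,y1 (hue lo>hi wraps)"""
    x0,y0,x1,y1=box;h=cv2.cvtColor(img,cv2.COLOR_BGR2HSV)
    m=cv2.inRange(h,lo,hi) if lo[0]<=hi[0] else cv2.inRange(h,(0,)+lo[1:],hi)|cv2.inRange(h,lo,(180,)+hi[1:])
    k=np.zeros_like(m);k[y0:y1,x0:x1]=m[y0:y1,x0:x1]
    cs=cv2.findContours(k,cv2.RETR_EXTERNAL,cv2.CHAIN_APPROX_NONE)[0]
    return max(cs,key=cv2.contourArea)[:,0].astype(np.float32)
def ends(c):
    (cx,cy),(w,h),a=cv2.minAreaRect(c);a=np.radians(a if w>h else a+90);L,W=max(w,h)+1,min(w,h)+1
    u=np.array([np.cos(a),np.sin(a)]);m=np.array([cx,cy]);return m-u*L/2,m+u*L/2,W
```

Run:
```python
from h import *
S,T=cv2.imread("pics/side0.png"),cv2.imread("pics/top0.png")
hs,ht=[cv2.cvtColor(i,cv2.COLOR_BGR2HSV) for i in(S,T)]
print("hsv dowel",ht[231,236],ht[228,215],hs[197,218],"rest",ht[222,230],hs[220,225],"collar",ht[190,194],hs[169,227],"bowl",ht[225,125],ht[252,150],"desk",ht[215,200],"tube",ht[195,172],ht[196,168])
red=((170,130,80),(8,255,255))
cs,ct=blob(S,*red,(215,150,250,190)),blob(T,*red,(180,170,210,220))
for n,c in(("side",cs),("top",ct)): print("collar",n,c.min(0),c.max(0),cv2.minAreaRect(c),cv2.fitEllipse(c))
P,e=tri(cv2.fitEllipse(cs)[0],cv2.minAreaRect(ct)[0]);print("collar",P,e)
dl=((14,70,120),(30,255,255))
a,b=ends(blob(S,*dl,(195,175,245,230))),ends(blob(T,*dl,(190,215,285,250)));print(a,b)
sa=sorted(a[:2],key=lambda p:p[0]);sb=sorted(b[:2],key=lambda p:p[0])
E0=[tri(p,q) for p,q in zip(sa,sb)];print("dowel",E0,np.linalg.norm(E0[0][0]-E0[1][0]))
print("dowel on z=.075",[plane("top",p,.075) for p in sb])
```

```text
hsv dowel [ 24  80 239] [ 24  79 238] [ 18 120 155] rest [ 14 136 223] [ 14 141 105] collar [  1 168 234] [  2 196 168] bowl [ 16  29 193] [ 19  26 233] desk [ 13  62 135] tube [ 98   4 238] [ 60   1 224]
collar side [225. 162.] [238. 177.] ((231.5, 169.5), (15.0, 13.0), 90.0) ((231.85865783691406, 169.0515899658203), (12.858040809631348, 14.950645446777344), 22.24578285217285)
collar top [191. 184.] [198. 201.] ((194.71621704101562, 192.29730224609375), (17.261892318725586, 6.5759596824646), 80.53767395019531) ((194.47901916503906, 192.42532348632812), (6.136989593505859, 17.426969528198242), 168.283935546875)
collar [0.5389 0.0917 0.1006] 0.001050868895316309
(array([213.8827, 178.9136]), array([223.1942, 225.4711]), 29.829069137573242) (array([198.4711, 225.1494]), array([273.8526, 236.7466]), 9.211088180541992)
dowel [(array([0.4581, 0.0809, 0.0896]), np.float64(0.017466618294598835)), (array([ 0.4003, -0.1124,  0.034 ]), np.float64(0.0233198772873964))] 0.20927182084366974
dowel on z=.075 [array([0.4502, 0.0876, 0.075 ]), array([ 0.4129, -0.1163,  0.075 ])]
```

Run:
```python
from h import *
S,T=cv2.imread("pics/side0.png"),cv2.imread("pics/top0.png")
K=4
up=lambda i:cv2.resize(i,None,fx=K,fy=K,interpolation=cv2.INTER_CUBIC)
dn=lambda p:(np.array(p)+.5)/K-.5
S4,T4=up(S),up(T)
bx=lambda *b:tuple(K*v for v in b)
ct=blob(T4,(20,50,170),(32,255,255),bx(190,215,285,250)); cs=blob(S4,(16,85,110),(30,255,255),bx(200,178,240,218))
a,b=ends(cs),ends(ct)
print("w",a[2]/K,b[2]/K)
sa=sorted([dn(p) for p in a[:2]],key=lambda p:p[0]);sb=sorted([dn(p) for p in b[:2]],key=lambda p:p[0])
print(sa,sb)
D=[tri(p,q) for p,q in zip(sa,sb)];print("dowel",D,np.linalg.norm(D[0][0]-D[1][0]))
p=[plane("top",q,.077) for q in sb];print("on plane",p,np.linalg.norm(p[0]-p[1]))
# rest orange base
c=blob(T4,(8,110,90),(17,255,255),bx(205,210,262,250));m=cv2.minAreaRect(c);print("rest",dn(m[0]),m[1:],plane("top",dn(m[0]),.03))
# collar
red=((170,120,80),(8,255,255))
cs,ct=blob(S4,*red,bx(215,150,250,190)),blob(T4,*red,bx(180,170,210,220))
es,mt=cv2.fitEllipse(cs),cv2.minAreaRect(ct)
print("collar",tri(dn(es[0]),dn(mt[0])),mt[1:],plane("top",dn(mt[0]),.1))
# tube: pale unsaturated left of collar
c=blob(T4,(0,0,175),(180,60,255),bx(160,180,192,210));m=cv2.minAreaRect(c);print("tube box",dn(m[0]),np.array(m[1])/K,m[2],dn(c.min(0)),dn(c.max(0)))
# bowl
c=blob(T4,(0,0,165),(40,60,255),bx(112,212,170,270));e=cv2.fitEllipse(c);m=dn(e[0]);print("bowl top",m,np.array(e[1])/K,plane("top",m,.043),"diam",np.linalg.norm(plane("top",m+[e[1][0]/2/K,0],.043)-plane("top",m-[e[1][0]/2/K,0],.043)))
v=T4.copy()[K*170:K*270,K*112:K*212]
for cc in(c,):cv2.polylines(T4,[cc.astype(int)],True,(0,0,255),1)
c=blob(S4,(0,0,150),(180,70,255),bx(158,165,198,200));print("bowl side",dn(c.min(0)),dn(c.max(0)))
cv2.polylines(S4,[c.astype(int)],True,(0,0,255),1)
cv2.imwrite("pics/b.png",np.hstack([T4[K*165:K*270,K*60:K*170],S4[K*140:K*245,K*155:K*245]]))
```

```text
w 7.267813205718994 4.182427883148193
[array([206.9717, 181.8423]), array([233.5946, 212.6687])] [array([200.2182, 225.0582]), array([272.3301, 236.8975])]
dowel [(array([0.4481, 0.0834, 0.0808]), np.float64(0.005460363418585199)), (array([ 0.415 , -0.1141,  0.0685]), np.float64(0.006529727354770519))] 0.20061679725972908
on plane [array([0.4504, 0.0826, 0.077 ]), array([ 0.4127, -0.1121,  0.077 ])] 0.19824433218178664
rest [233.6811 223.4559] ((159.90908813476562, 36.84214782714844), 8.806793212890625) [ 0.451  -0.0056  0.03  ]
collar (array([0.5392, 0.092 , 0.1002]), np.float64(0.0008205816560787175)) ((71.99202728271484, 28.320528030395508), 81.57302856445312) [0.5388 0.0923 0.1   ]
tube box [178.1099 193.0696] [15.3234 25.8687] 81.6897201538086 [165.375 184.125] [191.375 202.125]
bowl top [138.7717 242.1961] [43.4576 48.8395] [0.4067 0.2607 0.043 ] diam 0.12192524640659451
bowl side [160.625 171.625] [193.125 186.375]
```

View pics/b.png

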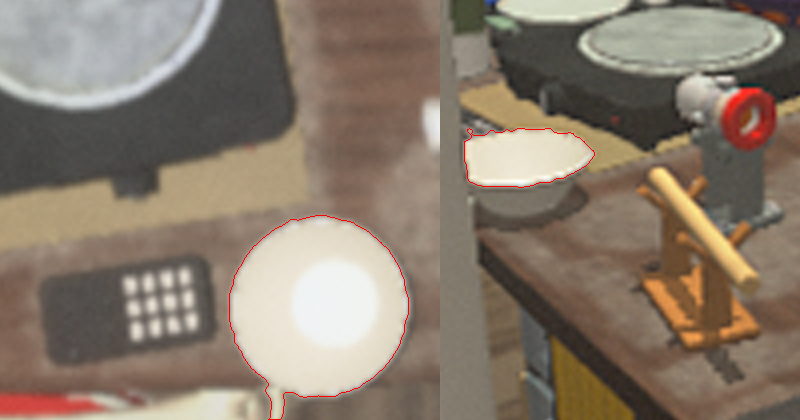

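The bowl contour is clean except for a skeleton finger at its bottom. The bowl spans about (117..162, 219..264) in the top view. The hotplate board ends at about px 137, row 225, roughly 30 px left of the tube exit. Next I'll refine the tube axis and bowl, and compute the targets.

Run:
```python
from h import *
S,T=cv2.imread("pics/side0.png"),cv2.imread("pics/top0.png")
K=4;up=lambda i:cv2.resize(i,None,fx=K,fy=K,interpolation=cv2.INTER_CUBIC);dn=lambda p:(np.array(p)+.5)/K-.5
g=cv2.cvtColor(up(T),cv2.COLOR_BGR2GRAY).astype(int)
hs=cv2.cvtColor(up(T),cv2.COLOR_BGR2HSV)
pts=[]
for u in range(K*163,K*190,8):
    col=cv2.GaussianBlur(g[K*180:K*208].astype(np.float32),(0,0),2)[:,u];d=np.diff(col)
    a,b=np.argmax(d[:56]),56+np.argmin(d[56:]);pts.append((dn(u),dn(K*180+a+.5),dn(K*180+b+.5)))
print(np.round(pts,1))
row=cv2.GaussianBlur(g.astype(np.float32),(0,0),2)[K*194,K*158:K*174];print("left edge",dn(K*158+np.argmax(np.diff(row))+.5))
# bowl circle from contour without the tail
m=cv2.inRange(hs,(0,0,165),(40,60,255));m[:K*212]=0;m[:,:K*112]=0;m[:,K*170:]=0;m[K*258:]=0
c=max(cv2.findContours(m,0,cv2.CHAIN_APPROX_NONE)[0],key=cv2.contourArea)[:,0].astype(np.float32);c=c[c[:,1]<K*257]
W=np.array([plane("top",dn(p),.043)[:2] for p in c])
s=np.linalg.lstsq(np.c_[2*W,np.ones(len(W))],(W**2).sum(1),rcond=None)[0];R=np.sqrt(s[2]+s[0]**2+s[1]**2);print("bowl",s[:2],"R",R)
for z in(.035,.043,.051):
    th=np.linspace(0,6.28,90);q=np.array([proj("side",[s[0]+R*np.cos(t),s[1]+R*np.sin(t),z]) for t in th]);print("rim side z",z,q.min(0),q.max(0))
for px in((136,200),(137,215)):print("board edge",plane("top",px,0.0))
for px in((133,195),(131,203)):print("hotplate edge top",plane("top",px,0.04))
# stand base corners etc
P=np.array([.539,.0922,.1]);print(proj("side",P),proj("top",P))
```

```text
[[162.6 192.  206.5]
 [164.6 190.5 196.8]
 [166.6 189.5 197.5]
 [168.6 189.2 202. ]
 [170.6 189.2 201.5]
 [172.6 189.8 201.5]
 [174.6 188.5 201. ]
 [176.6 188.5 201. ]
 [178.6 186.  201. ]
 [180.6 188.  204.5]
 [182.6 191.5 204.5]
 [184.6 184.5 200.2]
 [186.6 184.5 199.8]
 [188.6 184.2 199.8]]
left edge 165.25
bowl [0.4096 0.2597] R 0.06262783996271865
rim side z 0.035 [155.1927 173.6574] [192.7115 187.7017]
rim side z 0.043 [154.9281 171.5584] [192.5478 185.4441]
rim side z 0.051 [154.6621 169.449 ] [192.3833 183.1741]
board edge [0.5272 0.2808 0.    ]
board edge [0.4832 0.2784 0.    ]
hotplate edge top [0.5397 0.2765 0.04  ]
hotplate edge top [0.5173 0.2824 0.04  ]
[231.6344 169.1627] [194.6498 192.1121]
```

Add to h.py:
```python
from scipy.spatial.transform import Rotation as Ro
def go(*way):
    """rows' dx dy dz turn for waypoints (x,y,z,yaw of the tool y axis in deg, modulo 180)"""
    o=r.get_obs();R=Ro.from_rotvec(o["tool_rot"]).as_matrix();y0=np.degrees(np.arctan2(R[1,1],R[0,1]))
    print("t",o["time"],"tcp",o["position"],"yawy",round(y0,1),"R z",R[:,2],"q6",o["q"][5],"open",o["gripper_width"])
    for w in way:
        dy=(w[3]-y0+90)%180-90
        print(w,"->",R.T@(np.array(w[:3])-o["position"]),"turn",round(-np.radians(dy),3))
```

```bash
python3 -c "
from h import *
go((.371,.221,.12,45),(.371,.221,.028,45))
# skeleton hand check
for a in((92,185),(100,195)):print(tri(a,(120,268)))"
```

```text
t 0.1 tcp [0.2082 0.5888 0.2139] yawy 70.5 R z [-0.0004 -0.0012 -1.    ] q6 -0.0024076307872879224 open 1.001459201938162
(0.371, 0.221, 0.12, 45) -> [-0.2761 -0.2924  0.0943] turn 0.446
(0.371, 0.221, 0.028, 45) -> [-0.2761 -0.2923  0.1863] turn 0.446
(array([0.2501, 0.349 , 0.0199]), np.float64(0.1712164019563127))
(array([ 0.2577,  0.3625, -0.024 ]), np.float64(0.14483367551822843))
```

The rows are not in the units I measure in: shifts go in shares of 0.75 m and turns go in shares of 2 pi rad. I convert before sending: -0.292 m / 0.75 = -0.3893, -0.276 m / 0.75 = -0.368, 0.446 rad / 6.2832 = 0.071.

>>> {"fn": "drive_effector", "kwargs": {
  "steps": [
    [1,-0.368,-0.3893,0.12,0.071],
    [1,-0.368,-0.3893,0.12,0.071],
    [1,-0.368,-0.3893,0.12,0.071],
    [1,-0.368,-0.3893,0.12,0.071],
    [1,-0.368,-0.3893,0.12,0.071],
    [1,-0.368,-0.3893,0.12,0.071],
    [1,-0.368,-0.3893,0.12,0.071],
    [1,-0.368,-0.3893,0.12,0.071],
    [1,-0.368,-0.3893,0.12,0.071]
  ]
}}

```text
time: 1.23
position: [0.3712, 0.2224, 0.1247]
tool_rot: [-1.204, -2.902, -0.0]
force: [0.8, 0.0, 0.1]
gripper_width: 1.001
grasp_force: 0.0
```

```bash
python3 -c "
from h import *
go((.371,.221,.028,45))
cv2.imwrite('pics/t1.png',eyes.read_camera('top')[190:290,90:220].repeat(5,0).repeat(5,1))"
```

```text
t 1.225 tcp [0.3712 0.2224 0.1247] yawy 44.9 R z [-0.      0.0003 -1.    ] q6 -0.24855458395454935 open 1.0014839971307532
(0.371, 0.221, 0.028, 45) -> [-0.0008 -0.0011  0.0967] turn -0.001
```

View pics/t1.png

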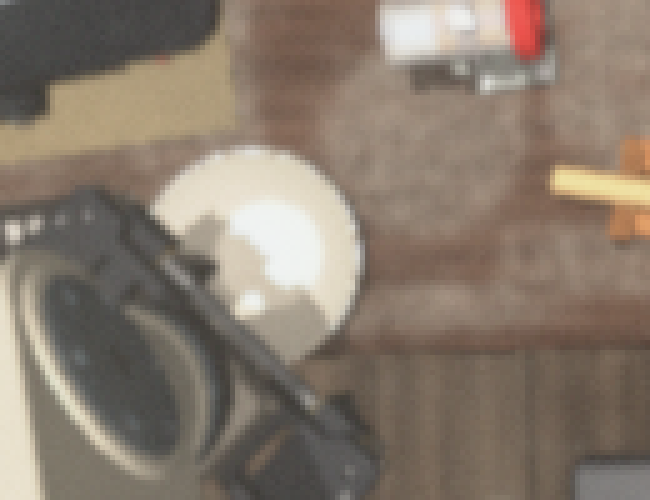

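The picture shows the gripper over the bowl's near-right rim. Its long side runs along the closing line, from crop (90,200) to (370,470), so the 189 mm dimension lies along tool y. Now I go down and pinch.

In the tool's units: 0.097 m / 0.75 = 0.1293, 0.05 m / 0.75 = 0.0667.

>>> {"fn": "drive_effector", "kwargs": {
  "steps": [
    [1,0,0,0.0667,0],
    [1,0,0,0.1293,0],
    [1,0,0,0.1293,0],
    [0,0,0,0.1293,0],
    [0,0,0,0.1293,0],
    [0,0,0,0.1293,0],
    [0,0,0,0.1293,0],
    [0,0,0,0.1293,0],
    [0,0,0,0.1293,0],
    [0,0,0,0.1293,0]
  ]
}}

```text
time: 2.52
position: [0.3712, 0.2219, 0.0275]
tool_rot: [-1.203, -2.902, 0.0]
force: [-0.4, -0.4, 0.1]
gripper_width: 0.261
grasp_force: 0.0
```

>>> {"fn": "drive_effector", "kwargs": {
  "steps": [
    [0,0,0,0,0],
    [0,0,0,-0.0267,0],
    [0,0,0,-0.0533,0],
    [0,0,0,-0.0533,0]
  ]
}}

```text
time: 3.02
position: [0.3717, 0.2222, 0.0689]
tool_rot: [1.202, 2.901, 0.002]
force: [-3.2, -3.8, 8.7]
gripper_width: 0.042
grasp_force: 29.7
```

```bash
python3 -c "
from h import *
go((.411,.186,.068,0),(.411,.186,.03,0))
a=eyes.read_camera('top')[190:290,90:190];b=eyes.read_camera('side')[130:230,150:250]
cv2.imwrite('pics/t2.png',np.hstack([a,b]).repeat(4,0).repeat(4,1))"
```

```text
t 3.025 tcp [0.3717 0.2222 0.0689] yawy 45.0 R z [ 0.0013  0.0006 -1.    ] q6 -0.24951266261839924 open 0.04193668197302188
(0.411, 0.186, 0.068, 0) -> [-0.0534  0.0022  0.0009] turn 0.785
(0.411, 0.186, 0.03, 0) -> [-0.0534  0.0022  0.0389] turn 0.785
```

View pics/t2.png

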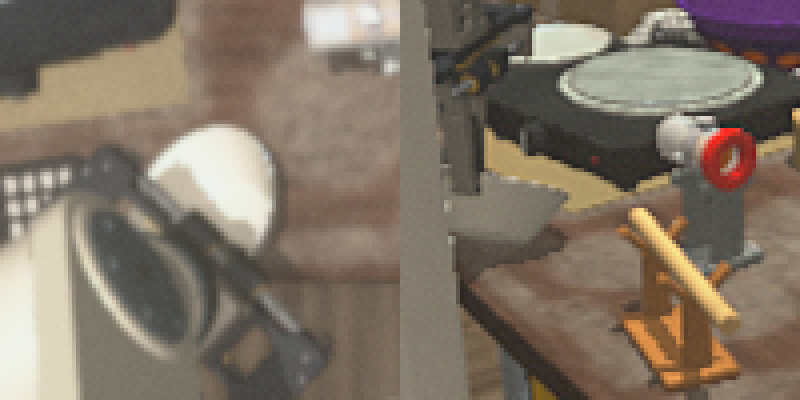

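The bowl is held, with the far side tilted down. I'll lift a bit more and carry it over.

In the tool's units: -0.053 m / 0.75 = -0.0707, -0.03 m / 0.75 = -0.04, 0.785 rad / 6.2832 = 0.1249.

>>> {"fn": "drive_effector", "kwargs": {
  "steps": [
    [0,0,0,-0.04,0],
    [0,0,0,-0.04,0],
    [0,-0.0707,0.0027,-0.04,0.1249],
    [0,-0.0707,0.0027,-0.04,0.1249],
    [0,-0.0707,0.0027,-0.04,0.1249],
    [0,-0.0707,0.0027,-0.04,0.1249],
    [0,-0.0707,0.0027,-0.04,0.1249],
    [0,-0.0707,0.0027,-0.04,0.1249],
    [0,-0.0707,0.0027,-0.04,0.1249]
  ]
}}

```text
time: 4.25
position: [0.41, 0.1859, 0.0974]
tool_rot: [-2.219, -2.224, 0.0]
force: [-0.5, -0.9, -1.1]
gripper_width: 0.041
grasp_force: 29.8
```

```bash
python3 -c "
from h import *
go((.411,.186,.068,0),(.411,.186,.03,0))
a=eyes.read_camera('top')[180:280,100:200];b=eyes.read_camera('side')[130:230,150:250]
cv2.imwrite('pics/t3.png',np.hstack([a,b]).repeat(4,0).repeat(4,1))"
```

```text
t 4.25 tcp [0.41   0.1859 0.0974] yawy 0.1 R z [-0.0002 -0.0001 -1.    ] q6 0.4198975877625287 open 0.04061650806437277
(0.411, 0.186, 0.068, 0) -> [0.0001 0.0011 0.0294] turn 0.003
(0.411, 0.186, 0.03, 0) -> [0.0001 0.0011 0.0674] turn 0.003
```

View pics/t3.png

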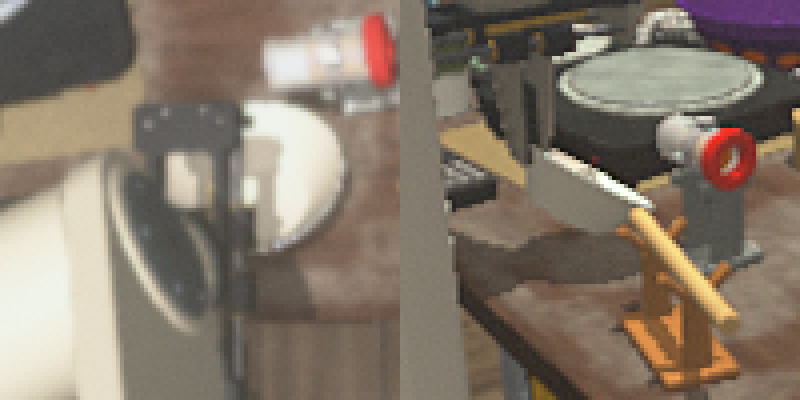

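In the tool's units: 0.037 m / 0.75 = 0.0493, 0.02 m / 0.75 = 0.0267.

>>> {"fn": "drive_effector", "kwargs": {
  "steps": [
    [0,0,0,0.0267,0],
    [0,0,0,0.0493,0],
    [0,0,0,0.0493,0]
  ]
}}

```text
time: 4.72
position: [0.4104, 0.186, 0.0602]
tool_rot: [2.22, 2.222, 0.001]
force: [1.4, 0.6, 4.6]
gripper_width: 0.051
grasp_force: 32.0
```

>>> {"fn": "drive_effector", "kwargs": {
  "steps": [
    [0,0,0,0.0107,0],
    [0,0,0,0.0107,0]
  ]
}}

```text
time: 4.97
position: [0.4102, 0.1861, 0.0531]
tool_rot: [2.221, 2.222, 0.001]
force: [-3.2, -0.3, 10.5]
gripper_width: 0.065
grasp_force: 34.1
```

>>> {"fn": "drive_effector", "kwargs": {
  "steps": [
    [0,0,0,0.0107,0],
    [0,0,0,0.0107,0]
  ]
}}

```text
time: 5.22
position: [0.41, 0.1861, 0.0451]
tool_rot: [-2.221, -2.222, -0.0]
force: [-3.1, -0.3, 9.5]
gripper_width: 0.079
grasp_force: 35.3
```

>>> {"fn": "drive_effector", "kwargs": {
  "steps": [
    [0,0,0,0.008,0],
    [0,0,0,0.008,0]
  ]
}}

```text
time: 5.48
position: [0.4099, 0.186, 0.0391]
tool_rot: [-2.221, -2.222, 0.0]
force: [-4.4, 1.0, 8.6]
gripper_width: 0.088
grasp_force: 35.5
```

In the tool's units: 0.008 m / 0.75 = 0.0107, 0.006 m / 0.75 = 0.008.

>>> {"fn": "drive_effector", "kwargs": {
  "steps": [
    [0,0,0,0.008,0],
    [0,0,0,0.0107,0],
    [0,0,0,0.0107,0],
    [0.2,0,0,0.0107,0],
    [0.2,0,0,0.0107,0],
    [0.35,0,0,0.0107,0],
    [0.35,0,0,0.0107,0],
    [0.5,0,0,0.0107,0]
  ]
}}

```text
time: 6.48
position: [0.4101, 0.1859, 0.0306]
tool_rot: [-2.221, -2.221, 0.0]
force: [0.1, 0.3, 0.4]
gripper_width: 0.436
grasp_force: 0.0
```

>>> {"fn": "drive_effector", "kwargs": {
  "steps": [
    [0.5,0,0,-0.0667,0],
    [0.5,0,0,-0.1333,0],
    [0.5,0,0,-0.1867,0],
    [0.5,0,0,-0.1867,0]
  ]
}}

```text
time: 6.98
position: [0.412, 0.1867, 0.1734]
tool_rot: [2.22, 2.22, 0.009]
force: [-0.3, 0.8, 0.3]
gripper_width: 0.502
grasp_force: 0.0
```

Run:
```python
from h import *
go()
T=eyes.read_camera("top");cv2.imwrite("pics/top4.png",T);S=eyes.read_camera("side")
cv2.imwrite('pics/t4.png',np.hstack([T[170:270,110:210],S[130:230,150:250]]).repeat(4,0).repeat(4,1))
```

```text
t 6.975 tcp [0.412  0.1867 0.1734] yawy -0.0 R z [ 0.0054  0.0024 -1.    ] q6 0.422280774452626 open 0.5020600890673155
```

View pics/t4.png

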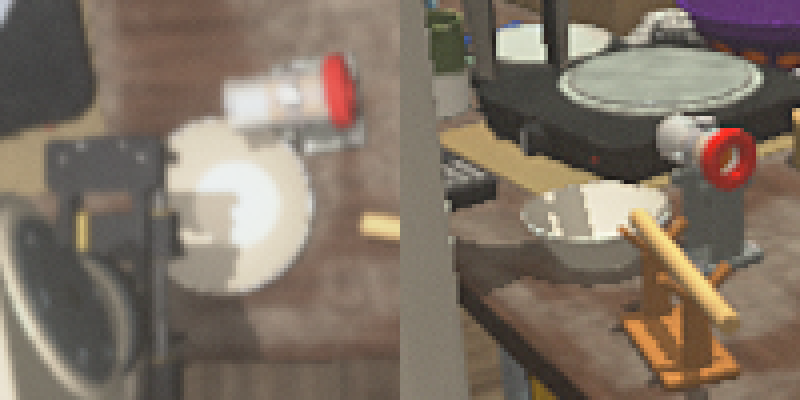

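The bowl is upright on the desk, centred at about top px (166,220). I have one picture left, so from here I'll use numbers.

Add to h.py:
```python
K=4
up=lambda i:cv2.resize(i,None,fx=K,fy=K,interpolation=cv2.INTER_CUBIC)
dn=lambda p:(np.array(p)+.5)/K-.5
def bowl(T,box):
    """rim centre, RANSAC-free: two rounds of a circle fit with R=.0615 inliers on the z=.043 plane"""
    c=blob(up(T),(0,0,125),(180,70,255),tuple(K*v for v in box))
    x0,y0,x1,y1=[K*v for v in box];c=c[(c[:,0]>x0+2)&(c[:,0]<x1-3)&(c[:,1]>y0+2)&(c[:,1]<y1-3)]
    W=np.array([plane("top",dn(p),.043)[:2] for p in c])
    from scipy.optimize import least_squares
    s=least_squares(lambda s:np.hypot(*(W-s).T)-.0622,W.mean(0),loss="cauchy",f_scale=.001)
    e=np.abs(np.hypot(*(W-s.x).T)-.0622);return s.x,(e<.002).mean(),len(W)
```

Run:
```python
from h import *
T=cv2.imread("pics/top4.png")
for b in((152,203,195,250),(155,210,195,250)):print(bowl(T,b))
print("predict",plane("top",(165.6,220.6),.043))
```

```text
(array([0.4621, 0.1698]), np.float64(0.2189922480620155), 516)
(array([0.4544, 0.1696]), np.float64(0.23325062034739455), 403)
predict [0.4648 0.1846 0.043 ]
```

Run:
```python
from h import *
T=cv2.imread("pics/top4.png").astype(np.float32);g=cv2.GaussianBlur(cv2.cvtColor(T,cv2.COLOR_BGR2GRAY),(0,0),.8)
c0=np.array([165.6,220.6]);P=[]
for a in np.radians(np.arange(-40,95,6)):
    rr=np.arange(17,28,.1);m=cv2.remap(g,(c0[0]+rr*np.cos(a)).astype(np.float32)[None],(c0[1]+rr*np.sin(a)).astype(np.float32)[None],1)[0]
    k=rr[np.argmin(np.diff(m))];P.append(plane("top",c0+k*np.array([np.cos(a),np.sin(a)]),.043)[:2])
P=np.array(P)
from scipy.optimize import least_squares
s=least_squares(lambda s:np.hypot(*(P-s).T)-.0622,P.mean(0)+[0.03,.03],loss="soft_l1",f_scale=.001);print(s.x,np.hypot(*(P-s.x).T)-.0622)
go((.391,.167,.13,-77),(.391,.167,.034,-77),(.4647,.1845,.034,-77))
```

```text
[0.4643 0.1855] [ 0.002   0.0006  0.0004  0.0002 -0.0012 -0.0015  0.0005 -0.      0.0005
 -0.0018  0.0018 -0.0008 -0.0006 -0.0001 -0.0011  0.0004  0.0003 -0.0008
  0.0013  0.0011  0.0006 -0.0013  0.0008]
t 7.075 tcp [0.4099 0.1858 0.1704] yawy 0.0 R z [ 0.0004  0.0002 -1.    ] q6 0.4222460220319221 open 0.49701662192573887
(0.391, 0.167, 0.13, -77) -> [-0.0188 -0.019   0.0404] turn 1.344
(0.391, 0.167, 0.034, -77) -> [-0.0189 -0.019   0.1364] turn 1.344
(0.4647, 0.1845, 0.034, -77) -> [-0.0014  0.0547  0.1365] turn 1.344
```

The rows are not in the units I measure in: shifts go in shares of 0.75 m and turns go in shares of 2 pi rad. I convert before sending: 0.136 m / 0.75 = 0.1813, 0.1 m / 0.75 = 0.1333, 1.344 rad / 6.2832 = 0.2139.

>>> {"fn": "drive_effector", "kwargs": {
  "steps": [
    [0.65,-0.0253,-0.032,0,0.0299],
    [0.65,-0.0253,-0.032,0,0.2139],
    [0.65,-0.0253,-0.032,0,0.2139],
    [0.65,-0.0253,-0.032,0,0.2139],
    [0.65,-0.0253,-0.032,0,0.2139],
    [0.65,-0.0253,-0.032,0,0.2139],
    [0.65,-0.0253,-0.032,0,0.2139],
    [0.65,-0.0253,-0.032,0,0.2139],
    [0.65,-0.0253,-0.032,0.0667,0.2139],
    [0.65,-0.0253,-0.032,0.1333,0.2139],
    [0.65,-0.0253,-0.032,0.1813,0.2139],
    [0.65,-0.0253,-0.032,0.1813,0.2139]
  ]
}}

```text
time: 8.57
position: [0.3835, 0.1658, 0.0322]
tool_rot: [3.119, 0.36, -0.01]
force: [1.0, 0.1, -0.2]
gripper_width: 0.649
grasp_force: 0.0
```

```bash
python3 -c "
from h import *
go((.4647,.1845,.034,-77))"
```

```text
t 8.575 tcp [0.3835 0.1658 0.0322] yawy -76.8 R z [-0.0061 -0.0026 -1.    ] q6 1.7456892819663532 open 0.649421606942905
(0.4647, 0.1845, 0.034, -77) -> [ 0.0833  0.0003 -0.0024] turn 0.003
```

In the tool's units: 0.083 m / 0.75 = 0.1107, 0.079 m / 0.75 = 0.1053.

>>> {"fn": "drive_effector", "kwargs": {
  "steps": [
    [0.65,0.0133,0,-0.0027,0],
    [0.65,0.0267,0,-0.0027,0],
    [0.65,0.04,0,-0.0027,0],
    [0.65,0.0533,0,-0.0027,0],
    [0.65,0.0667,0,-0.0027,0],
    [0.65,0.08,0,-0.0027,0],
    [0.65,0.0893,0,-0.0027,0],
    [0.65,0.0987,0,-0.0027,0],
    [0.65,0.1053,0,-0.0027,0],
    [0.65,0.1107,0,-0.0027,0],
    [0.65,0.1107,0,-0.0027,0]
  ]
}}

```text
time: 9.95
position: [0.4672, 0.1856, 0.0366]
tool_rot: [-3.121, -0.355, -0.0]
force: [-0.4, 0.1, -0.1]
gripper_width: 0.649
grasp_force: 0.0
```

>>> {"fn": "drive_effector", "kwargs": {
  "steps": [
    [0.65,-0.04,0,-0.0027,0],
    [0.65,-0.08,0,-0.0027,0],
    [0.65,-0.08,0,-0.1067,0],
    [0.65,-0.08,0,-0.1867,0]
  ]
}}

```text
time: 10.45
position: [0.4074, 0.1717, 0.1647]
tool_rot: [3.121, 0.356, -0.003]
force: [1.8, 0.2, -0.2]
gripper_width: 0.647
grasp_force: 0.0
```

Run:
```python
from h import *
T=eyes.read_camera("top");cv2.imwrite("pics/top5.png",T);cv2.imwrite("pics/side5.png",eyes.read_camera("side"))
g=cv2.GaussianBlur(cv2.cvtColor(T,cv2.COLOR_BGR2GRAY).astype(np.float32),(0,0),.8)
c0=proj("top",[.527,.199,.043]);print(c0);P=[]
for a in np.radians(np.arange(20,260,8)):
    rr=np.arange(17,28,.1);m=cv2.remap(g,(c0[0]+rr*np.cos(a)).astype(np.float32)[None],(c0[1]+rr*np.sin(a)).astype(np.float32)[None],1)[0]
    k=rr[np.argmin(np.diff(m))];P.append(plane("top",c0+k*np.array([np.cos(a),np.sin(a)]),.043)[:2])
P=np.array(P)
from scipy.optimize import least_squares
s=least_squares(lambda s:np.hypot(*(P-s).T)-.0622,np.array([.527,.199]),loss="soft_l1",f_scale=.001);print(s.x,np.hypot(*(P-s.x).T)-.0622)
go((.43,-.022,.2,-11))
```

```text
[160.1575 198.6456]
[0.5283 0.2011] [-0.0009  0.0003 -0.0005 -0.0003 -0.0004 -0.0001 -0.0001  0.0007  0.0007
 -0.0003  0.0012  0.0008  0.0007  0.     -0.0009 -0.0009 -0.0009 -0.0016
  0.0008  0.0001 -0.0016  0.0117  0.0007 -0.0015 -0.0008  0.0013  0.0011
 -0.0008 -0.0019  0.0025]
t 10.55 tcp [0.4119 0.1736 0.1695] yawy -77.0 R z [ 0.0096  0.004  -0.9999] q6 1.739280353963218 open 0.6468511592962226
(0.43, -0.022, 0.2, -11) -> [-0.0261  0.1946 -0.0311] turn -1.152
```

The bowl is now at (.528,.201), about 36 mm past the exit along the axis, as planned. Next I move above the dowel and grip about 7 mm toward its -y end.

In the tool's units: 0.195 m / 0.75 = 0.26, -0.026 m / 0.75 = -0.0347, -1.152 rad / 6.2832 = -0.1833.

>>> {"fn": "drive_effector", "kwargs": {
  "steps": [
    [0.5,-0.0347,0.26,-0.0267,-0.1833],
    [0.5,-0.0347,0.26,-0.0267,-0.1833],
    [0.5,-0.0347,0.26,-0.0267,-0.1833],
    [0.5,-0.0347,0.26,-0.0267,-0.1833],
    [0.5,-0.0347,0.26,-0.0267,-0.1833],
    [0.5,-0.0347,0.26,-0.0267,-0.1833],
    [0.5,-0.0347,0.26,-0.0267,-0.1833],
    [0.5,-0.0347,0.26,-0.0267,-0.1833],
    [0.5,-0.0347,0.26,-0.0267,-0.1833]
  ]
}}

```text
time: 11.68
position: [0.4268, -0.0237, 0.1834]
tool_rot: [-2.427, -1.995, 0.0]
force: [-0.5, -0.5, -0.1]
gripper_width: 0.501
grasp_force: 0.0
```

```bash
python3 -c "
from h import *
go((.4302,-.0217,.0563,-10.95))"
```

```text
t 11.675 tcp [ 0.4268 -0.0237  0.1834] yawy -11.2 R z [-0.0003 -0.     -1.    ] q6 0.1357056380042052 open 0.501139873775751
(0.4302, -0.0217, 0.0563, -10.95) -> [0.0027 0.0029 0.1271] turn -0.004
```

In the tool's units: 0.127 m / 0.75 = 0.1693, 0.11 m / 0.75 = 0.1467.

>>> {"fn": "drive_effector", "kwargs": {
  "steps": [
    [0.5,0.004,0.004,0.08,0],
    [0.5,0.004,0.004,0.1467,0],
    [0.5,0.004,0.004,0.1693,0],
    [0.5,0.004,0.004,0.1693,0],
    [0,0.004,0.004,0.1693,0],
    [0,0.004,0.004,0.1693,0],
    [0,0.004,0.004,0.1693,0],
    [0,0.004,0.004,0.1693,0],
    [0,0.004,0.004,0.1693,0],
    [0,0.004,0.004,0.1693,0]
  ]
}}

```text
time: 12.92
position: [0.4309, -0.0214, 0.0572]
tool_rot: [2.424, 1.998, 0.001]
force: [-1.4, 0.5, 7.4]
gripper_width: 0.164
grasp_force: 30.0
```

```bash
python3 -c "
from h import *
go()"
```

```text
t 12.925 tcp [ 0.4309 -0.0214  0.0572] yawy -11.0 R z [ 0.0008 -0.0001 -1.    ] q6 0.13884901268413474 open 0.16427710706744583
```

>>> {"fn": "drive_effector", "kwargs": {
  "steps": [
    [0,0,0,-0.04,0],
    [0,0,0,-0.0933,0],
    [0,0,0,-0.1333,0],
    [0,0,0,-0.1333,0],
    [0,0,0,-0.1333,0]
  ]
}}

```text
time: 13.55
position: [0.43, -0.0214, 0.156]
tool_rot: [-2.424, -1.998, 0.001]
force: [0.6, -0.3, 0.1]
gripper_width: 0.159
grasp_force: 30.0
```

Run:
```python
from h import *
T=eyes.read_camera("top");cv2.imwrite("pics/top6.png",T);S=eyes.read_camera("side");cv2.imwrite("pics/side6.png",S)
# target: axis at collar: mouth & yaw; pre-insert pose: dowel tip 30 mm before mouth
go((.4302,-.0217,.0563,-10.95))
```

```text
t 13.65 tcp [ 0.4296 -0.0214  0.1555] yawy -11.0 R z [-0.002   0.0001 -1.    ] q6 0.13887908408951907 open 0.16257921527000788
(0.4302, -0.0217, 0.0563, -10.95) -> [-0.0002  0.0008  0.0992] turn -0.001
```

```bash
python3 -c "
from h import *
go((.5545,-.0505,.155,6.2),(.5545,-.0505,.0822,6.2))"
```

```text
t 13.65 tcp [ 0.4296 -0.0214  0.1555] yawy -11.0 R z [-0.002   0.0001 -1.    ] q6 0.13887908408951907 open 0.16257921527000788
(0.5545, -0.0505, 0.155, 6.2) -> [-0.0048  0.1281  0.0002] turn -0.3
(0.5545, -0.0505, 0.0822, 6.2) -> [-0.0047  0.1283  0.073 ] turn -0.3
```

In the tool's units: 0.128 m / 0.75 = 0.1707, 0.1 m / 0.75 = 0.1333, -0.3 rad / 6.2832 = -0.0477.

>>> {"fn": "drive_effector", "kwargs": {
  "steps": [
    [0,-0.0067,0.0667,0,-0.0159],
    [0,-0.0067,0.1333,0,-0.0398],
    [0,-0.0067,0.1707,0,-0.0477],
    [0,-0.0067,0.1707,0.0533,-0.0477],
    [0,-0.0067,0.1707,0.0973,-0.0477],
    [0,-0.0067,0.1707,0.0973,-0.0477],
    [0,-0.0067,0.1707,0.0973,-0.0477]
  ]
}}

```text
time: 14.52
position: [0.5554, -0.0507, 0.0839]
tool_rot: [-2.098, -2.338, 0.0]
force: [-0.4, 0.7, -0.7]
gripper_width: 0.163
grasp_force: 30.0
```

Run:
```python
from h import *
T=eyes.read_camera("top");cv2.imwrite("pics/top7.png",T);S=eyes.read_camera("side");cv2.imwrite("pics/side7.png",S)
go((.5545,-.0505,.0822,6.2))
print(proj("top",[.54,.056,.1]),proj("side",[.54,.056,.1]))
a=up(T[170:240,150:260]);b=up(S[140:210,200:290])
cv2.imwrite("pics/v7.png",np.hstack([a,b]))
```

```text
t 14.625 tcp [ 0.5561 -0.0508  0.0848] yawy 6.2 R z [ 0.0018 -0.0002 -1.    ] q6 -0.20184854036349265 open 0.1653044219533306
(0.5545, -0.0505, 0.0822, 6.2) -> [ 0.0005 -0.0015  0.0026] turn -0.0
[208.1922 191.3353] [237.9524 172.486 ]
```

View pics/v7.png

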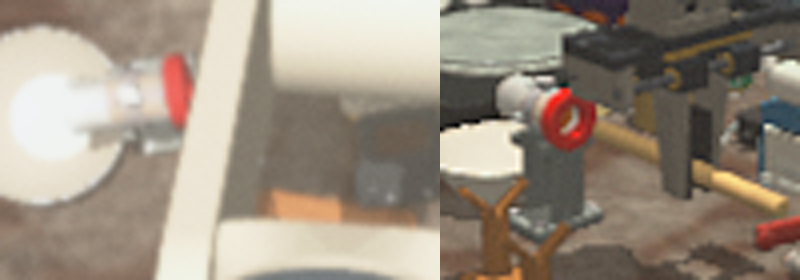

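The top view is blocked by the forearm. In the side view the dowel runs from crop (790,205) to its tip at about (598,122), just right of the collar ring at (569,118). I'll fit its axis there numerically and compare it with the collar.

Run:
```python
from h import *
S=up(eyes.read_camera("side"));o=r.get_obs();print(o["time"],o["position"])
h=cv2.cvtColor(S,cv2.COLOR_BGR2HSV)
m=cv2.inRange(h,(14,60,90),(30,255,255));m[:K*165]=0;m[K*205:]=0;m[:,:K*236]=0;m[:,K*290:]=0
mid=[];us=list(range(K*239,K*288,K))
for u in us:
    v=np.where(m[:,u])[0]
    mid.append((v.min(),v.max()) if len(v) else (-1,-1))
g=np.array([(dn(u),dn(a),dn(b)) for u,(a,b) in zip(us,mid) if a>0]);print(np.round(g.T,1))
p=o["position"];e=np.array([-.108,.994,0]);A=p+[0,0,.0178]
for s in(.107,.08,.06,-.05,-.09):print(s,proj("side",A+e*s))
red=((170,120,80),(8,255,255));c=blob(S,*red,tuple(K*v for v in(215,150,250,190)));E=cv2.fitEllipse(c);print("collar",dn(E[0]),E[1],"pred centre",proj("side",[.539,.0922,.1]),"mouth",proj("side",[.5397,.0857,.1]))
```

```text
14.675 [ 0.5561 -0.0508  0.0849]
[[238.6 239.6 240.6 241.6 242.6 243.6 244.6 245.6 246.6 247.6 248.6 249.6
  250.6 251.6 252.6 253.6 254.6 255.6 256.6 257.6 258.6 259.6 260.6 261.6
  262.6 263.6 264.6 265.6 266.6 267.6 268.6 269.6 270.6 271.6 272.6 273.6
  274.6 275.6 276.6 277.6 278.6 279.6 280.6 281.6 282.6 283.6 284.6 285.6
  286.6]
 [171.1 165.6 166.4 166.4 166.4 170.1 169.1 168.9 171.1 164.6 164.6 164.6
  164.6 164.6 164.6 166.4 175.9 188.1 188.4 188.4 189.1 189.1 192.6 164.6
  164.6 179.1 179.4 179.9 180.6 180.9 181.4 177.6 169.1 165.1 164.6 166.9
  164.9 164.6 164.6 164.6 164.6 185.6 186.4 186.6 186.9 187.1 187.4 187.9
  188.6]
 [201.9 200.6 201.1 200.6 199.1 201.1 203.4 201.9 201.6 203.6 204.4 204.1
  201.4 200.6 199.6 204.4 199.9 199.1 204.4 204.4 204.4 203.1 204.4 204.4
  202.4 201.9 204.4 201.1 200.4 199.6 201.1 201.1 199.4 200.4 199.9 199.1
  203.4 198.9 200.4 204.4 204.4 204.4 204.4 202.6 202.1 204.4 204.4 202.6
  200.9]]
0.107 [239.2582 171.4311]
0.08 [244.7443 173.8262]
0.06 [248.9233 175.6508]
-0.05 [273.8421 186.5301]
-0.09 [283.8065 190.8804]
collar [231.5889 169.5039] (54.30405044555664, 59.540809631347656) pred centre [231.6344 169.1627] mouth [232.8884 169.7153]
```

Run:
```python
from h import *
S=up(eyes.read_camera("side"));h=cv2.cvtColor(S,cv2.COLOR_BGR2HSV);o=r.get_obs();print(o["position"])
p=o["position"];e=np.array([-.108,.994,0]);A=p+[0,0,.0178]
q0=proj("side",A+e*.107);q1=proj("side",A-e*.093);sl=(q1-q0)[1]/(q1-q0)[0]
m=cv2.inRange(h,(15,75,120),(30,255,255))
for u in range(238,288,2):
    c=q0[1]+(u-q0[0])*sl; r0=int(K*(c-6)); col=m[r0:int(K*(c+6)),int(K*(u+.5))]; v=np.where(col)[0]
    b=cv2.GaussianBlur(S,(0,0),2)[:,:,:].astype(int)[r0:int(K*(c+6)),int(K*(u+.5))]
    if len(v)>8: print(u,"pred",round(c,1),"mask",dn(r0+v.min()).round(1),dn(r0+v.max()).round(1),"mid",dn(r0+(v.min()+v.max())/2).round(2), len(v)/K)
```

```text
[ 0.5561 -0.0508  0.0848]
240 pred 171.8 mask 166.4 174.1 mid 170.25 7.5
242 pred 172.6 mask 166.6 174.6 mid 170.62 6.75
244 pred 173.5 mask 170.4 175.4 mid 172.88 5.25
246 pred 174.4 mask 171.6 176.4 mid 174.0 5.0
248 pred 175.3 mask 172.6 177.1 mid 174.88 4.75
250 pred 176.1 mask 172.9 177.9 mid 175.38 5.25
252 pred 177.0 mask 174.1 180.4 mid 177.25 6.0
254 pred 177.9 mask 175.4 178.9 mid 177.12 3.75
264 pred 182.3 mask 179.6 184.4 mid 182.0 5.0
266 pred 183.1 mask 180.6 185.1 mid 182.88 4.75
268 pred 184.0 mask 181.4 187.6 mid 184.5 5.25
270 pred 184.9 mask 181.6 187.9 mid 184.75 6.0
272 pred 185.7 mask 182.6 187.6 mid 185.12 5.25
274 pred 186.6 mask 183.4 188.9 mid 186.12 5.75
276 pred 187.5 mask 184.1 189.6 mid 186.88 5.75
278 pred 188.4 mask 184.9 190.1 mid 187.5 5.5
280 pred 189.2 mask 186.4 191.1 mid 188.75 5.0
282 pred 190.1 mask 186.6 192.1 mid 189.38 5.75
284 pred 191.0 mask 187.4 192.9 mid 190.12 5.75
286 pred 191.9 mask 188.6 193.1 mid 190.88 4.0
```

Measured and predicted axes agree to under about 1 mm. I'll correct by (.0005,-.0015,.0026) and go in slowly along tool x.

In the tool's units: 0.04 m / 0.75 = 0.0533, 0.0026 m / 0.75 = 0.0035.

>>> {"fn": "drive_effector", "kwargs": {
  "steps": [
    [0,0,-0.002,0.0035,0],
    [0,0.0133,-0.002,0.0035,0],
    [0,0.0267,-0.002,0.0035,0],
    [0,0.0373,-0.002,0.0035,0],
    [0,0.0453,-0.002,0.0035,0],
    [0,0.0533,-0.002,0.0035,0],
    [0,0.0533,-0.002,0.0035,0]
  ]
}}

```text
time: 15.6
position: [0.5494, -0.0107, 0.081]
tool_rot: [-2.098, -2.339, 0.0]
force: [-0.0, -0.3, -1.1]
gripper_width: 0.164
grasp_force: 30.0
```

```bash
python3 -c "
from h import *
e=np.array([-.108,.994,0]);o=r.get_obs();d=o['position']-[.5545,-.0505,.0822];print('fwd',d@e,'lat',d@[.994,.108,0],'z',d[2],o['force'],o['tool_rot'])"
```

```text
fwd 0.0400675131336724 lat -0.0008147375375503122 z -0.0012384532933746861 [-0.0331 -0.3377 -1.1191] [-2.0976 -2.3386  0.0001]
```

In the tool's units: 0.018 m / 0.75 = 0.024, 0.014 m / 0.75 = 0.0187.

>>> {"fn": "drive_effector", "kwargs": {
  "steps": [
    [0,0.0067,0.0011,-0.0013,0],
    [0,0.0133,0.0011,-0.0013,0],
    [0,0.0187,0.0011,-0.0013,0],
    [0,0.024,0.0011,-0.0013,0]
  ]
}}

```text
time: 16.1
position: [0.5488, 0.0052, 0.0822]
tool_rot: [2.095, 2.337, -0.002]
force: [0.9, -11.4, -1.4]
gripper_width: 0.162
grasp_force: 30.0
```

>>> {"fn": "drive_effector", "kwargs": {
  "steps": [
    [0,0.0053,0,0,0],
    [0,0.0107,0,0,0],
    [0,0.016,0,0,0],
    [0,0.0213,0,0,0]
  ]
}}

```text
time: 16.6
position: [0.5465, 0.0228, 0.082]
tool_rot: [2.099, 2.338, -0.0]
force: [0.1, -0.4, -0.6]
gripper_width: 0.161
grasp_force: 30.0
```

>>> {"fn": "drive_effector", "kwargs": {
  "steps": [
    [0,0.0053,0,0,0],
    [0,0.0107,0,0,0],
    [0,0.016,0,0,0],
    [0,0.0213,0,0,0]
  ]
}}

```text
time: 17.1
position: [0.5448, 0.039, 0.082]
tool_rot: [-2.098, -2.338, -0.0]
force: [-0.3, -0.1, -0.4]
gripper_width: 0.162
grasp_force: 30.0
```

```bash
python3 -c "
from h import *
e=np.array([-.108,.994,0]);o=r.get_obs();d=o['position']-[.5545,-.0505,.0822];print('fwd',d@e,'lat',d@[.994,.108,0],'z',d[2],o['force'],o['tool_rot'])"
```

```text
fwd 0.09000874476398517 lat 1.2166760832274041e-05 z -0.0002145262732914932 [-0.2692 -0.1154 -0.4294] [-2.0982 -2.3382 -0.0001]
```

In the tool's units: 0.027 m / 0.75 = 0.036, 0.024 m / 0.75 = 0.032.

>>> {"fn": "drive_effector", "kwargs": {
  "steps": [
    [0,0.0053,0,0,0],
    [0,0.0107,0,0,0],
    [0,0.016,0,0,0],
    [0,0.0213,0,0,0],
    [0,0.0267,0,0,0],
    [0,0.032,0,0,0],
    [0,0.036,0,0,0],
    [0,0.036,0,0,0],
    [0,0.036,0,0,0]
  ]
}}

```text
time: 18.23
position: [0.5419, 0.0655, 0.082]
tool_rot: [2.098, 2.338, 0.0]
force: [0.5, -0.1, -0.6]
gripper_width: 0.165
grasp_force: 30.0
```

Run:
```python
from h import *
e=np.array([-.108,.994,0]);o=r.get_obs();d=o['position']-[.5545,-.0505,.0822];print('fwd',d@e,'lat',d@[.994,.108,0],'z',d[2],o['force'])
T=eyes.read_camera("top");cv2.imwrite("pics/top8.png",T);S=eyes.read_camera("side");cv2.imwrite("pics/side8.png",S)
def orange(I,b):
    h=cv2.cvtColor(I,cv2.COLOR_BGR2HSV);m=cv2.inRange(h,(4,130,110),(16,255,255));k=np.zeros_like(m);k[b[1]:b[3],b[0]:b[2]]=m[b[1]:b[3],b[0]:b[2]]
    p=np.argwhere(k);return len(p),p.mean(0)[::-1] if len(p) else 0
for I,J in((cv2.imread("pics/top5.png"),T),):print(orange(I,(130,170,192,225)),orange(J,(130,170,192,225)))
c=proj("side",[.528,.201,.02]);print(c,orange(cv2.imread("pics/side5.png"),(190,160,222,195)),orange(S,(190,160,222,195)))
```

```text
fwd 0.1166260150660785 lat 4.163653973852056e-05 z -0.00019750824354577978 [ 0.5278 -0.1087 -0.6309]
(0, 0) (0, 0)
[213.2735 182.2551] (29, array([213.4138, 187.9655])) (65, array([212.4923, 185.6923]))
```

Run:
```python
from h import *
for a,b,bx in(("side7","side8",(185,150,232,195)),("top7","top8",(130,170,192,225))):
    A,B=[cv2.cvtColor(cv2.imread(f"pics/{n}.png"),cv2.COLOR_BGR2HSV) for n in(a,b)]
    m=[cv2.inRange(I,(3,90,90),(18,255,255))[bx[1]:bx[3],bx[0]:bx[2]]>0 for I in(A,B)]
    n=np.argwhere(m[1]&~m[0])+[bx[1],bx[0]];print(b,len(n),n.mean(0)[::-1] if len(n) else 0,n.min(0) if len(n) else 0,n.max(0) if len(n) else 0)
    d=np.abs(cv2.imread(f"pics/{a}.png").astype(int)-cv2.imread(f"pics/{b}.png")).sum(2)[bx[1]:bx[3],bx[0]:bx[2]];q=np.argwhere(d>90)+[bx[1],bx[0]];print("changed",len(q),q.min(0),q.max(0))
```

```text
side8 75 [211.84 179.48] [165 188] [191 230]
changed 261 [150 201] [194 231]
top8 0 0 0 0
changed 2037 [170 130] [224 191]
```

New orange pixels appeared in the side view at (212,180), where the bowl's interior projects, so the plug has probably dropped. I'll withdraw the dowel.

In the tool's units: -0.122 m / 0.75 = -0.1627, -0.112 m / 0.75 = -0.1493.

>>> {"fn": "drive_effector", "kwargs": {
  "steps": [
    [0,-0.02,0,0,0],
    [0,-0.0467,0,0,0],
    [0,-0.0733,0,0,0],
    [0,-0.1,0,0,0],
    [0,-0.1267,0,0,0],
    [0,-0.1493,0,0,0],
    [0,-0.1627,0,0,0],
    [0,-0.1627,0,0,0],
    [0,-0.1627,0,-0.0533,0],
    [0,-0.1627,0,-0.1,0],
    [0,-0.1627,0,-0.1,0]
  ]
}}

```text
time: 19.7
position: [0.5569, -0.0553, 0.1596]
tool_rot: [2.095, 2.336, 0.005]
force: [0.2, -0.0, -0.7]
gripper_width: 0.164
grasp_force: 30.0
```

```bash
python3 -c "
from h import *
go((.4305,-.0214,.155,-11),(.4305,-.0214,.0572,-11))"
```

```text
t 19.7 tcp [ 0.5569 -0.0553  0.1596] yawy 6.2 R z [ 0.0049 -0.0003 -1.    ] q6 -0.21061278489817475 open 0.16368627154039211
(0.4305, -0.0214, 0.155, -11) -> [ 0.0474 -0.122   0.0039] turn 0.301
(0.4305, -0.0214, 0.0572, -11) -> [ 0.0475 -0.1225  0.1017] turn 0.301
```

In the tool's units: -0.1225 m / 0.75 = -0.1633, -0.1 m / 0.75 = -0.1333, 0.301 rad / 6.2832 = 0.0479.

>>> {"fn": "drive_effector", "kwargs": {
  "steps": [
    [0,0.0267,-0.0667,0,0.0159],
    [0,0.0533,-0.1333,0,0.0398],
    [0,0.0633,-0.1633,0,0.0479],
    [0,0.0633,-0.1633,0,0.0479],
    [0,0.0633,-0.1633,0,0.0479]
  ]
}}

```text
time: 20.32
position: [0.4292, -0.0217, 0.1568]
tool_rot: [2.423, 1.999, 0.001]
force: [0.1, 0.2, -0.8]
gripper_width: 0.164
grasp_force: 30.0
```

Run:
```python
from h import *
T=eyes.read_camera("top");cv2.imwrite("pics/top9.png",T);S=eyes.read_camera("side");cv2.imwrite("pics/side9.png",S)
go((.4305,-.0214,.0572,-11))
for n,bx in(("top5",0),("top9",0)):
    h=cv2.cvtColor(cv2.imread(f"pics/{n}.png"),cv2.COLOR_BGR2HSV);m=cv2.inRange(h,(3,90,90),(18,255,255));m[:170]=0;m[222:]=0;m[:,:132]=0;m[:,191:]=0
    p=np.argwhere(m);print(n,len(p),p.mean(0)[::-1] if len(p) else 0)
    if len(p):print(plane("top",p.mean(0)[::-1],.02))
```

```text
t 20.425 tcp [ 0.4293 -0.0219  0.1569] yawy -11.0 R z [ 0.0005 -0.     -1.    ] q6 0.13787204014847218 open 0.16538614334688462
(0.4305, -0.0214, 0.0572, -11) -> [0.0007 0.001  0.0997] turn -0.0
top5 0 0
top9 111 [159.0721 201.6847]
[0.5194 0.2081 0.02  ]
```

The plug is in the bowl: the top view shows an orange blob at (159,202), which is (.519,.208) against the bowl centre (.528,.201). Now I lay the dowel down.

In the tool's units: 0.099 m / 0.75 = 0.132, 0.097 m / 0.75 = 0.1293.

>>> {"fn": "drive_effector", "kwargs": {
  "steps": [
    [0,0.0013,0.0013,0.0667,0],
    [0,0.0013,0.0013,0.1067,0],
    [0,0.0013,0.0013,0.1227,0],
    [0,0.0013,0.0013,0.1293,0],
    [0,0.0013,0.0013,0.132,0],
    [0,0.0013,0.0013,0.132,0]
  ]
}}

```text
time: 21.18
position: [0.43, -0.021, 0.0586]
tool_rot: [2.425, 1.996, 0.002]
force: [-0.2, 0.9, -1.2]
gripper_width: 0.167
grasp_force: 30.0
```

>>> {"fn": "drive_effector", "kwargs": {
  "steps": [
    [0.25,0,0,0,0],
    [0.25,0,0,0,0],
    [0.5,0,0,0,0],
    [0.5,0,0,0,0],
    [0.5,0,0,0,0],
    [0.5,0,0,0,0]
  ]
}}

```text
time: 21.92
position: [0.4293, -0.021, 0.058]
tool_rot: [-2.425, -1.997, 0.0]
force: [-1.4, -0.5, 0.1]
gripper_width: 0.499
grasp_force: 0.0
```

>>> {"fn": "drive_effector", "kwargs": {
  "steps": [
    [0.5,0,0,-0.04,0],
    [0.5,0,0,-0.1067,0],
    [0.5,0,0,-0.1733,0],
    [0.5,0,-0.08,-0.24,0],
    [0.5,0,-0.16,-0.2667,0],
    [0.5,0,-0.16,-0.2667,0],
    [0.5,0,-0.16,-0.2667,0]
  ]
}}

```text
time: 22.8
position: [0.3119, 0.0021, 0.2584]
tool_rot: [2.423, 1.997, 0.003]
force: [0.7, -0.6, 0.1]
gripper_width: 0.502
grasp_force: 0.0
```

Run:
```python
from h import *
T=eyes.read_camera("top");S=eyes.read_camera("side");cv2.imwrite("pics/topA.png",T);go()
for n,I in(("top0",cv2.imread("pics/top0.png")),("now",T)):
    b=ends(blob(up(I),(20,50,170),(32,255,255),tuple(K*v for v in(190,215,285,250))))
    print(n,[plane("top",dn(p),.075) for p in b[:2]],b[2]/K)
for n,I in(("side0",cv2.imread("pics/side0.png")),("now",S)):
    b=ends(blob(up(I),(16,85,110),(30,255,255),tuple(K*v for v in(200,178,240,218))));print(n,[dn(p) for p in b[:2]])
A=cv2.imread("pics/side0.png").astype(int)
for n,b in(("clamp",(275,185,318,220)),("tin",(245,240,285,275)),("carton",(275,258,335,308))):print(n,"changed px",(np.abs(A-S).sum(2)[b[1]:b[3],b[0]:b[2]]>120).sum())
```

```text
t 22.9 tcp [0.3126 0.0019 0.2577] yawy -11.1 R z [ 0.0002 -0.0001 -1.    ] q6 0.19447790510576377 open 0.5030775589662458
top0 [array([0.4503, 0.0829, 0.075 ]), array([ 0.4126, -0.1122,  0.075 ])] 4.182427883148193
now [array([0.4505, 0.0832, 0.075 ]), array([ 0.4137, -0.1116,  0.075 ])] 4.2269392013549805
side0 [array([206.9717, 181.8423]), array([233.5946, 212.6687])]
now [array([207.6216, 182.1418]), array([233.6725, 212.5346])]
clamp changed px 0
tin changed px 0
carton changed px 0
```

The dowel is back to within 1 mm of where it started in both views, the bystanders are unmoved and the gripper is clear. I'm handing in.

```bash
python3 -c "
from bench import r, eyes, workorder
print(workorder.sign_off())"
```

```text
the job is handed in; nothing more can be done
None
```

The job is done and handed in after 23 s of robot time: the bowl is under the tube's far end with the plug in it, the dowel is back in its notches, and the clamp, carton and tin were not moved.

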